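# Tip the jar lids into the blue bin

## Task

Pick up the orange-handled metal scoop, carry it level to the blue bin and tip its two white jar lids out over the open front edge into that bin, without touching the lids with the fingers. Then stand the empty scoop flat on the table again and let go.

Things in the scene. Friction and masses are not known exactly. Their poses are not given: they have to be found in the camera images.
- scoop_grip (a point): Mid-handle of a metal scoop: tray 120 x 120 mm, floor 4, walls 30 high at back and sides, none in front; orange bar handle out of the back, 100 long, 24 wide, top 40 and underside 14 above the table. Point: centre of the bar, 28 mm above the scoop's underside, 35 behind the tray, 155 behind the open edge; x to the open edge, z up. 300 g, balances 30 mm ahead. Starts flat on the table (z = 0).
- blue_bin: Blue plastic open-topped bin, fixed to the table, 200 mm along its x, 160 mm along its y, 70 mm high, walls and floor 4 mm. Origin: centre of the underside, x and y level. A grey bin of the same shape stands near it, and the two swap places from start to start.
- lid_a: White jar lid with a green top, a disc 44 mm across and 16 mm high, 20 g, lying loose in the scoop, left of the middle as seen from the handle. Smooth: it starts to slide when the scoop is tipped by some 15 to 25 degrees. Origin: centre of its underside.
- lid_b: The second lid, identical, right of the middle of the scoop. Origin: centre of its underside.
Not all that is in view belongs to the job. What is shaped like the lid_a but yellow is not meant. Leave any pink look-alike of the lid_b alone.

How it is judged:
On the way, in this order (a step that is already met when the one before it is completed fails the run):
1. the scoop is lifted with both lids still in it (height (world z) of scoop_grip above 0.06 m and height (world z) of each of lid_a, lid_b above 0.025 m and x of lid_a in the frame of scoop_grip between 0.035 and 0.155 m and x of lid_b in the frame of scoop_grip between 0.035 and 0.155 m and distance between each of lid_a, lid_b and scoop_grip below 0.17 m), for 0.2 s.
2. the held-up scoop is tipped with its open front edge down, by at least 13 degrees (height (world z) of scoop_grip above 0.06 m and angle between scoop_grip's own x axis and vertical above 1.8 rad).
3. both lids lie in the blue bin while the scoop is still held up (height (world z) of scoop_grip above 0.06 m and x of lid_a in the frame of blue_bin between -0.098 and 0.098 m and y of lid_a in the frame of blue_bin between -0.078 and 0.078 m and height (world z) of each of lid_a, lid_b below 0.06 m and x of lid_b in the frame of blue_bin between -0.098 and 0.098 m and y of lid_b in the frame of blue_bin between -0.078 and 0.078 m), for 0.1 s.
At the end, for the whole second after the job is handed in: Both lids lie at rest inside the blue bin (below its rim), and the scoop stands flat on the table (within 7 degrees of level, grip point 15 to 40 mm above the table), released (x of lid_a in the frame of blue_bin between -0.098 and 0.098 m and y of lid_a in the frame of blue_bin between -0.078 and 0.078 m and height (world z) of each of lid_a, lid_b below 0.06 m and linear speed of each of lid_a, lid_b below 0.05 m/s and x of lid_b in the frame of blue_bin between -0.098 and 0.098 m and y of lid_b in the frame of blue_bin between -0.078 and 0.078 m and angle between scoop_grip's own z axis and vertical below 0.12 rad and height (world z) of scoop_grip between 0.015 and 0.04 m); the robot touches nothing.
It fails at once if a lid is gripped or pushed by the fingers (contact force between the fingers and lid_a above 1 N or contact force between the fingers and lid_b above 1 N).
It also fails if it takes over 64 s, if anything falls off the work surface, if the arm or the gripper's body presses on something with over 40 N, if the wrist force passes 120 N, or if a joint passes its speed limit or range.

## Robot

A 6-joint arm with a two-finger parallel gripper is mounted at the origin on the work surface. World frame = base frame: x ahead of the robot, y to its left, z up, the work surface at z = 0. Lengths are in m, angles in rad, forces in N, time in s.
With the tool pointing down it reaches from about 0.35 to 0.775 m from the base axis. Payload 5.5 kg.
Tool frame: the origin (TCP) lies between the finger pads; the fingertips stand 25 mm ahead of it and the grasp point (between the pads) lies 6 mm ahead of it (arm.finger_overhang is the distance from the TCP to the fingertips, in m); z points along the fingers, y is the direction in which the jaws open and shut (so a half turn about z gives the same grasp; the last joint's range is limited). The gripper opens to 85 mm and grips with 20 to 120 N. Pads are 22 mm wide; open, the fingers measure 114 mm over their backs; the gripper's body (76 mm by 85 mm) begins 54 mm behind the grasp point. The pads swing forward as they close: fully open they stand 13 mm farther back than shut.
Start: joints at [1.209, 0.313, 0.046, 1.304, 0, 1.431], TCP at [0.127, 0.561, 0.256] pointing down, gripper open.
Joint ranges: [-2.76, 2.76], [-0.86, 1.69], [-1.03, 1.26], [-2.2, 2.34], [-1.47, 1.5], [-3.14, 3.14]. Speed limits (rad/s): [2.57, 2.57, 3.14, 3.14, 3.14, 3.14].

## Interface

Orientations are given as a unit quaternion [x, y, z, w].
In Python, from plant import arm, grab_frame, camera_params, order gives the robot as it stands. The module is installed in compiled form; this text tells all that it offers.
- The arm moves only by the tool jog_arm, never from a script. Its argument "series" is a list of rows, each a list of 5 numbers: the closure, from -1 (fully open) to 1 (shut), then the shift along the tool's x, y, z in m, then the turn about the tool's z in degrees. A call has 1 to 10 rows; each row is the pose to reach, as a shift and turn from the pose measured when the call began, along the tool's axes at that moment; what a row does not reach only later rows make up. A row lasts 1/12 s, in which the tool goes at most 41.7 mm and 7.16 degrees, less where a joint would pass 70% of its speed; a pose out of reach is approached as far as the arm can. A call with a gripper value outside its range is refused whole. The fingers move at their own pace and stop on an object; "force" is the grip in N (left out, the last holds). Time passes only in rows, so rows that repeat a pose let the fingers close. It gives the time, the measured TCP pose, the force and the opening at its end, in the units of the state.
- arm.sense(): the state, without advancing time (a new reading comes with each control period).
- grab_frame(name): name is "scene" or "side" or "wrist"; returns the picture (400x640x3 uint8, red, green, blue); there is no depth.
- camera_params(name): a dict with "mtx" (3x3 intrinsics, pixels), "R" (3x3) and "t" (3): a world point X has camera coordinates R X + t; the wrist camera has in their place "T_tool_cam" (4x4, takes a point from camera to tool coordinates, whose origin is the TCP and whose axes are the flange's). Camera axes: x right, y down, z forward; pixel columns grow to the right and rows downward; lengths in m; the calibration is good to about 2 mm. The wrist camera is an equidistant fisheye: a pixel r from the principal point sees the ray r / f radians off the axis. A picture is of the moment at which its call begins: read the wrist's pose just before it. camera_params takes no time and is no camera call.
- order.finish_job(): hands the job in, once; it reports no verdict.
The state is a dict: "t": time; "qpos": joint angles; "joint_velocities": joint speeds; "tau": joint torques, N m; "tool_pos": TCP position; "eef_rot": TCP orientation; "ft_force": force on the tool from outside, world axes, zero at the start; "moment": the same for the moment, N m; "grip_width": finger opening in m.
Only numpy, scipy, OpenCV 4.12 (cv2) and the standard library are available. Lean on these libraries where they do the work, as an engineer would, in place of code of your own. Each camera call takes 0.05 s, during which the arm holds its last target.

## Working session

There is one attempt and no reset: what is moved stays moved. The work goes in short steps, Python scripts to look and compute and a tool call to move; the robot and the scene stay as the last step left them, time stands still between calls to the robot, and variables do not carry over. Pictures are saved under pics/ and viewed, and the job is handed in when it is done.

Besides the shell and the picture viewer there is one more tool, called after "Call:" by a JSON object that holds its "method" and its "body", one argument or row to a line. jog_arm: Moves the arm, as the interface text tells. Its arguments: {"type":"object","properties":{"series":{"type":"array"},"force":{"type":"number"}},"required":["series"]}

```bash
mkdir -p pics
cat > h.py <<'E'
import numpy as np, cv2
from plant import arm, grab_frame, camera_params, order
def snap(n,f):
    s=arm.sense(); im=grab_frame(n); cv2.imwrite('pics/'+f+'.png',im[:,:,::-1]); return s,im
def show(): 
    s=arm.sense(); print({k:np.round(v,3).tolist() for k,v in s.items()})
E
python3 - <<'E'
from h import *
for n in("scene","side","wrist"): snap(n,n+'0')
for n in("scene","side","wrist"): print(n,{k:np.round(v,3).tolist() for k,v in camera_params(n).items()})
show(); print(arm.finger_overhang)
E
```

```text
scene {'mtx': [[442.855, 0.0, 318.833], [0.0, 442.855, 195.048], [0.0, 0.0, 1.0]], 'R': [[0.611, 0.792, 0.005], [0.481, -0.366, -0.796], [-0.629, 0.489, -0.605]], 't': [-0.354, -0.253, 1.388]}
side {'mtx': [[495.835, 0.0, 320.535], [0.0, 495.835, 203.234], [0.0, 0.0, 1.0]], 'R': [[0.739, -0.673, 0.013], [-0.392, -0.446, -0.805], [0.548, 0.59, -0.593]], 't': [-0.425, 0.284, 0.904]}
wrist {'mtx': [[309.707, 0.0, 320.57], [0.0, 309.707, 199.414], [0.0, 0.0, 1.0]], 'T_tool_cam': [[-0.0, -0.948, -0.317, 0.082], [1.0, -0.0, -0.0, 0.001], [0.0, -0.317, 0.948, -0.117], [0.0, 0.0, 0.0, 1.0]]}
{'t': 0.15, 'qpos': [1.209, 0.314, 0.045, 1.304, -0.0, 1.431], 'joint_velocities': [-0.0, -0.002, 0.005, -0.001, 0.001, -0.001], 'tau': [0.001, -48.107, 29.882, 0.014, -0.0, -0.0], 'tool_pos': [0.126, 0.561, 0.256], 'eef_rot': [0.111, 0.994, -0.001, -0.0], 'ft_force': [0.723, -0.681, -0.289], 'moment': [-0.039, 0.021, 0.008], 'grip_width': 0.086}
0.025
```

View pics/scene0.png

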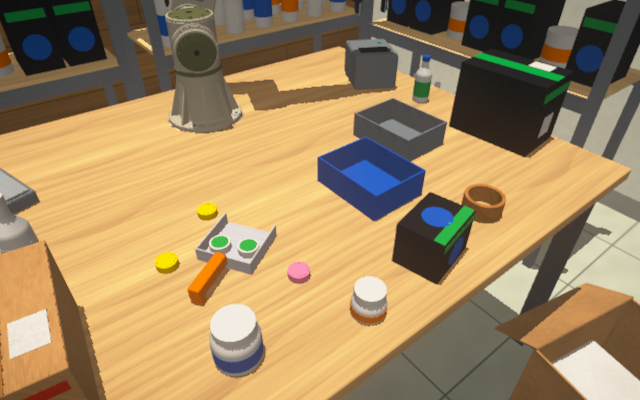

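View pics/side0.png

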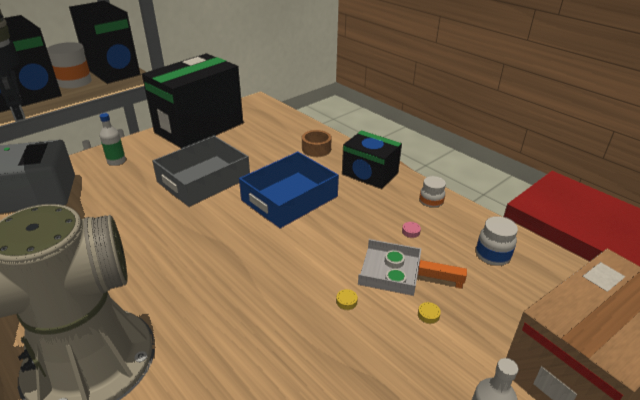

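View pics/wrist0.png

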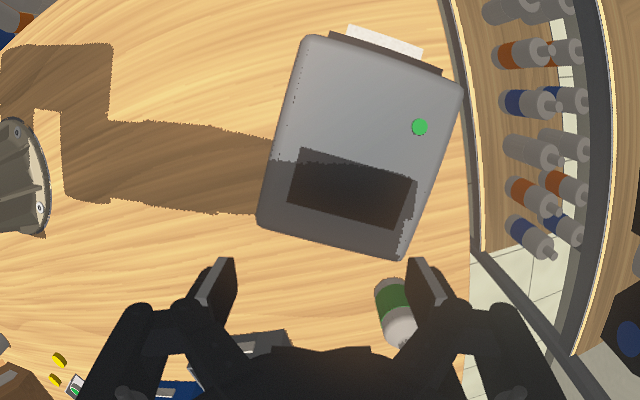

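Run:
```python
import cv2
a=cv2.imread('pics/scene0.png');b=cv2.imread('pics/side0.png')
cv2.imwrite('pics/c1.png',cv2.resize(a[195:315,150:320],None,fx=4.7,fy=4.7,interpolation=cv2.INTER_CUBIC))
cv2.imwrite('pics/c2.png',cv2.resize(b[215:325,330:480],None,fx=5,fy=5,interpolation=cv2.INTER_CUBIC))
cv2.imwrite('pics/c3.png',cv2.resize(a[90:220,305:455],None,fx=4.5,fy=4.5,interpolation=cv2.INTER_CUBIC))
cv2.imwrite('pics/c4.png',cv2.resize(b[120:235,145:345],None,fx=4,fy=4,interpolation=cv2.INTER_CUBIC))
```

```text
(no output)
```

View pics/c1.png

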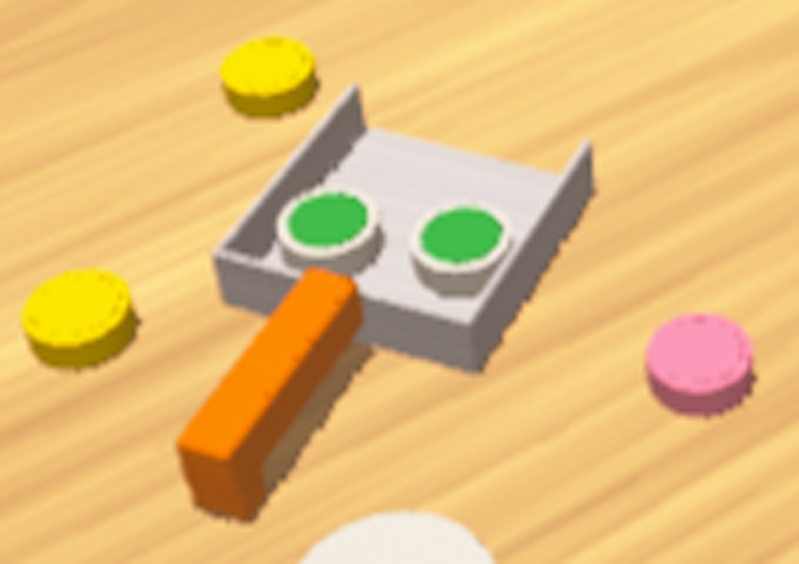

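View pics/c2.png

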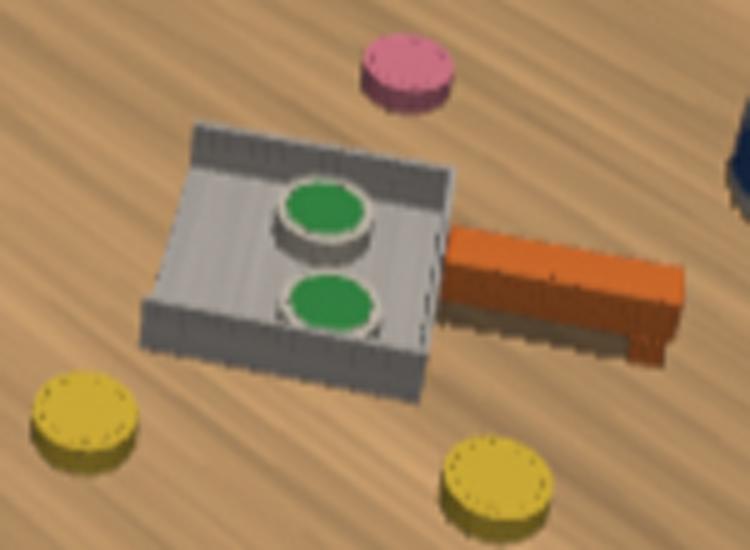

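View pics/c3.png

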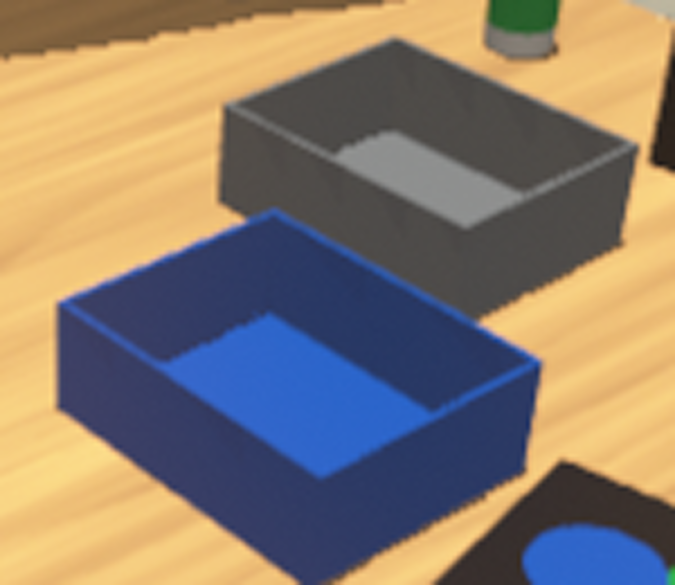

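View pics/c4.png

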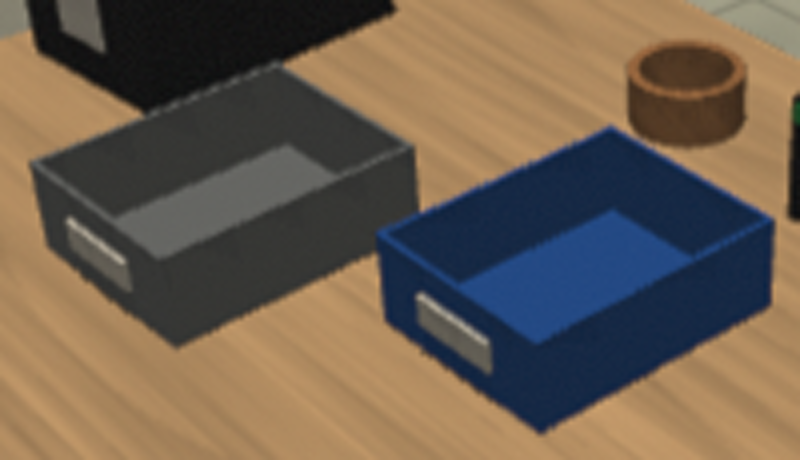

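```bash
cat >> h.py <<'E'
def P(n):
    c=camera_params(n); return c['mtx']@np.c_[c['R'],c['t']]
def tri(a,b):
    X=cv2.triangulatePoints(P('scene'),P('side'),np.array(a,float).reshape(2,1),np.array(b,float).reshape(2,1))[:,0]; return X[:3]/X[3]
def onz(n,p,z):
    M=P(n); H=np.c_[M[:,0],M[:,1],M[:,2]*z+M[:,3]]; v=np.linalg.solve(H,[p[0],p[1],1]); return v[:2]/v[2]
E
python3 - <<'E'
from h import *
f1=lambda p:(150+(p[0]+.5)/4.7-.5,195+(p[1]+.5)/4.7-.5)
f2=lambda p:(330+(p[0]+.5)/5-.5,215+(p[1]+.5)/5-.5)
f3=lambda p:(305+(p[0]+.5)/4.5-.5,90+(p[1]+.5)/4.5-.5)
f4=lambda p:(145+(p[0]+.5)/4-.5,120+(p[1]+.5)/4-.5)
for n,a,b in [('hRL',(183,443),(680,308)),('hRR',(235,458),(685,265)),('hFL',(310,270),(443,270)),('hFR',(357,283),(450,228)),('tBL',(216,255),(425,352)),('tBR',(473,325),(452,170)),('tFL',(355,88),(142,302)),('tFR',(592,145),(195,125)),('lidA',(330,220),(332,303)),('lidB',(462,235),(325,208))]:
    print(n,tri(f1(a),f2(b)).round(4))
for p in [(60,303),(278,210),(540,365),(320,478)]: print('sc',onz('scene',f3(p),.07).round(4))
for p in [(380,233),(612,128),(772,218),(537,343)]: print('si',onz('side',f4(p),.07).round(4))
for n in('scene','side'):
    c=camera_params(n); print(n,-c['R'].T@c['t'])
for n,a,b in [('g',(240,200),None)]: pass
print('scene things', [onz('scene',p,z).round(3).tolist() for p,z in [((370,290),.08),((298,270),.015),((235,320),.1),((207,210),.015),((167,262),.015),((435,205),.1),((372,65),.1),((423,75),.1)]])
E
```

```text
hRL [ 0.6619 -0.3531  0.0371]
hRR [ 0.6825 -0.3412  0.0398]
hFL [ 0.6066 -0.2724  0.0358]
hFR [ 0.6268 -0.2604  0.0384]
tBL [ 0.568  -0.2958  0.0297]
tBR [ 0.667  -0.2311  0.0287]
tFL [ 0.5029 -0.1966  0.0277]
tFR [ 0.6033 -0.1325  0.0282]
lidA [ 0.5689 -0.2454  0.0207]
lidB [ 0.6117 -0.2047  0.0212]
sc [0.4979 0.0597]
sc [0.4946 0.2199]
sc [0.6928 0.219 ]
sc [0.6942 0.0636]
si [0.4952 0.2205]
si [0.6913 0.2238]
si [0.6955 0.0685]
si [0.4971 0.0625]
scene [ 1.21091635 -0.4915222   0.63966806]
side [-0.06967083 -0.69259117  0.77037368]
scene things [[0.882, -0.129], [0.725, -0.162], [0.816, -0.338], [0.454, -0.218], [0.553, -0.352], [0.814, 0.106], [0.196, 0.516], [0.354, 0.587]]
```

```bash
cat >> h.py <<'E'
from scipy.spatial.transform import Rotation as Ro
def togo(x,y,z,yaw=None):
    s=arm.sense(); R=Ro.from_quat(s['eef_rot']).as_matrix()
    d=R.T@(np.array([x,y,z])-s['tool_pos']); cy=np.degrees(np.arctan2(R[1,0],R[0,0]))
    print('t',round(s['t'],2),'pos',s['tool_pos'].round(4) if hasattr(s['tool_pos'],'round') else s['tool_pos'],'yaw',cy.round(2),'tilt',np.degrees(np.arccos(-R[2,2])).round(2),'shift',d.round(4),'turn',None if yaw is None else round((cy-yaw+180)%360-180,2),'w',s['grip_width'],'F',np.round(s['ft_force'],2))
E
python3 -c "
from h import *
togo(.653,-.319,.2,123.1)"
```

```text
t 0.15 pos [0.1264 0.5606 0.2556] yaw 167.29 tilt 0.08 shift [-0.7072 -0.7421  0.0565] turn 44.19 w 0.08570809547653264 F [ 0.72 -0.68 -0.29]
```

Call:
{"method": "jog_arm", "body": {
  "series": [
    [-0.2,-0.03,-0.03,0,6],
    [-0.2,-0.06,-0.06,0,12],
    [-0.2,-0.09,-0.09,0,18],
    [-0.2,-0.12,-0.12,0,24],
    [-0.2,-0.15,-0.15,0,30],
    [-0.2,-0.18,-0.18,0,36],
    [-0.2,-0.21,-0.21,0,40],
    [-0.2,-0.24,-0.24,0,44],
    [-0.2,-0.27,-0.27,0,44],
    [-0.2,-0.3,-0.3,0,44]
  ]
}}

```text
t: 0.98
tool_pos: [0.3492, 0.2067, 0.256]
eef_rot: [0.475, 0.88, -0.001, 0.0]
ft_force: [0.4, -0.3, 0.9]
grip_width: 0.0514
```

```bash
python3 -c "
from h import *
togo(.653,-.319,.2,123.1)"
```

```text
t 0.98 pos [0.3492 0.2067 0.256 ] yaw 123.3 tilt 0.06 shift [-0.6061 -0.0347  0.0566] turn 0.2 w 0.05144783540516411 F [ 0.38 -0.34  0.87]
```

Call:
{"method": "jog_arm", "body": {
  "series": [
    [-0.2,-0.04,0,0,0],
    [-0.2,-0.08,0,0,0],
    [-0.2,-0.12,0,0,0],
    [-0.2,-0.16,0,0,0],
    [-0.2,-0.2,0,0,0],
    [-0.2,-0.24,0,0,0],
    [-0.2,-0.28,0,0,0],
    [-0.2,-0.32,0,0,0],
    [-0.2,-0.36,0,0,0],
    [-0.2,-0.4,0,0,0]
  ]
}}

```text
t: 1.82
tool_pos: [0.5694, -0.1295, 0.256]
eef_rot: [0.475, 0.88, -0.001, -0.0]
ft_force: [0.5, 1.1, 0.4]
grip_width: 0.0517
```

```bash
python3 -c "
from h import *
togo(.653,-.319,.2,123.1)"
```

```text
t 1.82 pos [ 0.5694 -0.1295  0.256 ] yaw 123.27 tilt 0.06 shift [-0.2043 -0.034   0.0561] turn 0.17 w 0.05174649607611632 F [0.54 1.13 0.36]
```

Call:
{"method": "jog_arm", "body": {
  "series": [
    [-0.2,-0.04,-0.01,0,0.2],
    [-0.2,-0.08,-0.02,0,0.2],
    [-0.2,-0.12,-0.034,0.02,0.2],
    [-0.2,-0.16,-0.034,0.04,0.2],
    [-0.2,-0.204,-0.034,0.055,0.2],
    [-0.2,-0.204,-0.034,0.056,0.2],
    [-0.2,-0.204,-0.034,0.056,0.2]
  ]
}}

```text
t: 2.4
tool_pos: [0.6525, -0.3218, 0.1951]
eef_rot: [0.478, 0.878, -0.001, -0.003]
ft_force: [-1.2, -0.0, 0.0]
grip_width: 0.0509
```

```bash
python3 -c "
from h import *
togo(.653,-.319,.038,123.1)
snap('wrist','w1');snap('scene','s1')"
```

```text
t 2.4 pos [ 0.6525 -0.3218  0.1951] yaw 122.88 tilt 0.3 shift [0.0015 0.0025 0.1571] turn -0.22 w 0.050941697885792094 F [-1.25 -0.05  0.04]
```

View pics/w1.png

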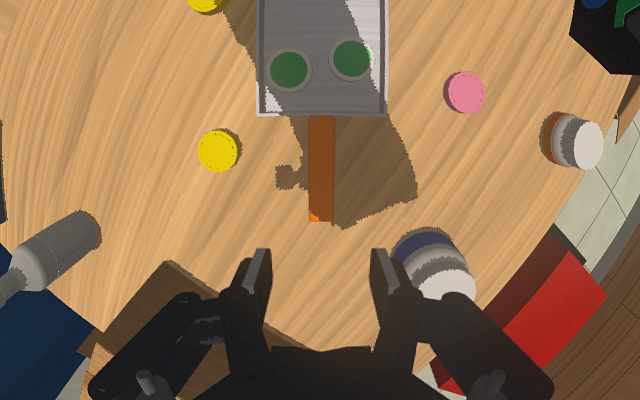

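View pics/s1.png

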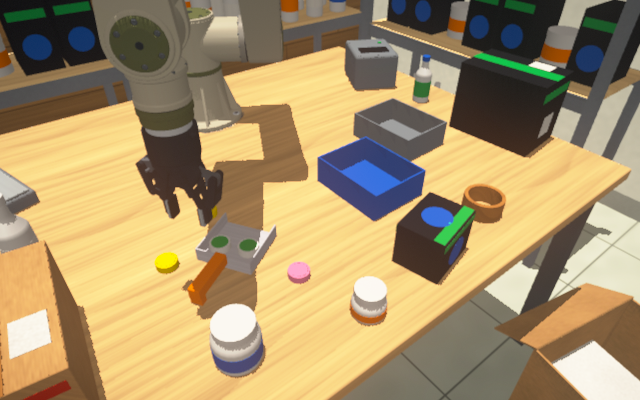

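```bash
cat >> h.py <<'E'
def wray(s,p):
    c=camera_params('wrist'); m=c['mtx']; d=np.array([(p[0]-m[0,2])/m[0,0],(p[1]-m[1,2])/m[1,1]]); r=np.linalg.norm(d)
    v=np.r_[np.sin(r)*d/max(r,1e-9),np.cos(r)]; T=np.array(c['T_tool_cam']); R=Ro.from_quat(s['eef_rot']).as_matrix()
    return np.array(s['tool_pos'])+R@T[:3,3], R@T[:3,:3]@v
def wz(s,p,z):
    o,v=wray(s,p); return (o+v*(z-o[2])/v[2])[:2]
E
python3 -c "
from h import *
s=arm.sense(); g=np.array([.637,-.2936]);a=np.radians(123.1);X=np.array([np.cos(a),np.sin(a)]);Y=np.array([-X[1],X[0]])
for n,p,z in [('rear top L',(309,213),.04),('rear top R',(334,213),.04),('front L',(310,117),.04),('front R',(334,117),.04),('tray BL',(257,115),.03),('BR',(387,115),.03)]:
  w=wz(s,p,z); print(n,w.round(4),'scoop',((w-g)@X).round(4),((w-g)@Y).round(4))
"
python3 - <<'E'
import cv2
a=cv2.imread('pics/w1.png')
cv2.imwrite('pics/c5.png',cv2.resize(a[95:235,245:400],None,fx=4.2,fy=4.2,interpolation=cv2.INTER_CUBIC))
E
```

```text
rear top L [ 0.656  -0.3438] scoop -0.0524 0.0115
rear top R [ 0.6759 -0.3308] scoop -0.0524 -0.0123
front L [ 0.6083 -0.2672] scoop 0.0378 0.0097
front R [ 0.626  -0.2557] scoop 0.0378 -0.0115
tray BL [ 0.5655 -0.2922] scoop 0.0402 0.0592
BR [ 0.6662 -0.2266] scoop 0.0402 -0.061
```

View pics/c5.png

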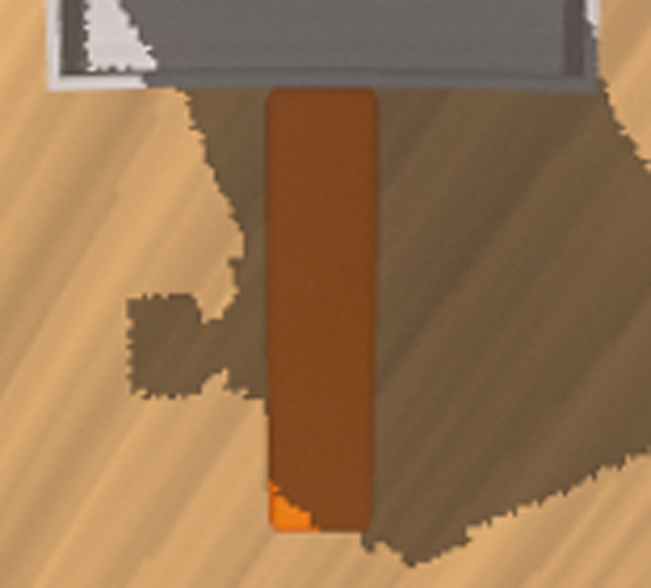

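Call:
{"method": "jog_arm", "body": {
  "series": [
    [-0.2,0.002,0.002,0.03,0],
    [-0.2,0.002,0.002,0.06,0],
    [-0.2,0.002,0.002,0.09,0],
    [-0.2,0.002,0.002,0.11,0],
    [-0.2,0.002,0.002,0.125,0],
    [-0.2,0.002,0.002,0.125,0]
  ]
}}

```text
t: 3.0
tool_pos: [0.6504, -0.3129, 0.071]
eef_rot: [0.476, 0.879, -0.0, -0.004]
ft_force: [0.1, 0.3, -0.6]
grip_width: 0.0514
```

```bash
python3 -c "
from h import *
togo(.653,-.319,.036,123.1)
snap('side','d1');snap('scene','s2')
import cv2
a=cv2.imread('pics/s2.png')[200:320,130:310]; b=cv2.imread('pics/d1.png')[190:310,340:520]
cv2.imwrite('pics/c6.png',cv2.resize(np.r_[a,b],None,fx=2.4,fy=2.4,interpolation=cv2.INTER_CUBIC))"
```

```text
t 3.0 pos [ 0.6504 -0.3129  0.071 ] yaw 123.13 tilt 0.49 shift [-0.0068 -0.001   0.035 ] turn 0.03 w 0.051378923727399814 F [ 0.08  0.34 -0.61]
```

View pics/c6.png

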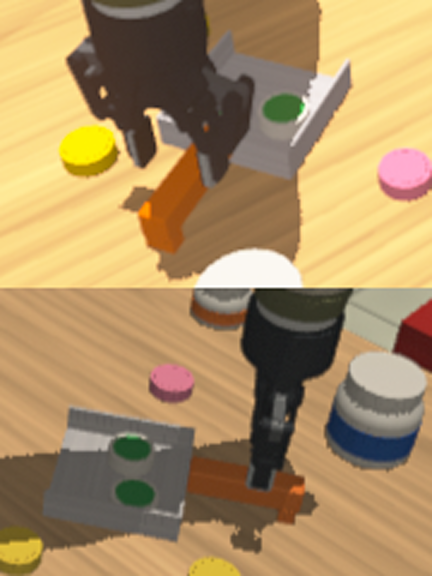

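Call:
{"method": "jog_arm", "body": {
  "series": [
    [-0.2,-0.005,-0.001,0.015,0],
    [-0.2,-0.007,-0.001,0.03,0],
    [-0.2,-0.007,-0.001,0.035,0],
    [-0.2,-0.007,-0.001,0.035,0],
    [-0.2,-0.007,-0.001,0.035,0]
  ]
}}

```text
t: 3.52
tool_pos: [0.6554, -0.321, 0.0403]
eef_rot: [0.476, 0.879, -0.0, -0.001]
ft_force: [-0.1, -1.2, -0.0]
grip_width: 0.0512
```

```bash
python3 -c "
from h import *
togo(.653,-.319,.036,123.1)"
```

```text
t 3.52 pos [ 0.6554 -0.321   0.0403] yaw 123.11 tilt 0.15 shift [ 0.003  -0.0009  0.0043] turn 0.01 w 0.05118610884215935 F [-0.11 -1.16 -0.01]
```

Call:
{"method": "jog_arm", "body": {
  "series": [
    [-0.2,0.003,-0.001,0.004,0],
    [-0.2,0.003,-0.001,0.004,0],
    [1,0.003,-0.001,0.004,0],
    [1,0.003,-0.001,0.004,0],
    [1,0.003,-0.001,0.004,0],
    [1,0.003,-0.001,0.004,0],
    [1,0.003,-0.001,0.004,0],
    [1,0.003,-0.001,0.004,0]
  ],
  "force": 80
}}

```text
t: 4.18
tool_pos: [0.6533, -0.3193, 0.0371]
eef_rot: [0.476, 0.879, -0.0, -0.001]
ft_force: [-1.0, 1.2, 5.1]
grip_width: 0.023
```

```bash
python3 -c "
from h import *
togo(.653,-.319,.036,123.1)
snap('scene','s3')"
```

```text
t 4.18 pos [ 0.6533 -0.3193  0.0371] yaw 123.11 tilt 0.09 shift [ 0.0004 -0.      0.0011] turn 0.01 w 0.023019728234263258 F [-1.01  1.2   5.07]
```

Gripped at 23 mm (bar 24). Lift gently.

Call:
{"method": "jog_arm", "body": {
  "series": [
    [1,0,0,-0.005,0],
    [1,0,0,-0.012,0],
    [1,0,0,-0.022,0],
    [1,0,0,-0.034,0],
    [1,0,0,-0.046,0],
    [1,0,0,-0.058,0],
    [1,0,0,-0.068,0],
    [1,0,0,-0.076,0],
    [1,0,0,-0.08,0],
    [1,0,0,-0.08,0]
  ]
}}

```text
t: 5.07
tool_pos: [0.654, -0.3197, 0.1188]
eef_rot: [0.476, 0.879, -0.0, 0.0]
ft_force: [-0.2, 0.3, -3.3]
grip_width: 0.0226
```

```bash
python3 -c "
from h import *
togo(.653,-.319,.2,123.1)
snap('scene','s4');snap('side','d4')
import cv2
a=cv2.imread('pics/s4.png')[160:320,130:330]; b=cv2.imread('pics/d4.png')[150:310,320:520]
cv2.imwrite('pics/c7.png',cv2.resize(np.c_[a,b],None,fx=2,fy=2,interpolation=cv2.INTER_CUBIC))"
```

```text
t 5.07 pos [ 0.654  -0.3197  0.1188] yaw 123.11 tilt 0.07 shift [ 0.001  -0.0005 -0.0812] turn 0.01 w 0.022599903217059514 F [-0.18  0.31 -3.31]Traceback (most recent call last):
  File "<string>", line 7, in <module>
    cv2.imwrite('pics/c7.png',cv2.resize(np.c_[a,b],None,fx=2,fy=2,interpolation=cv2.INTER_CUBIC))
    ~~~~~~~~~~~^^^^^^^^^^^^^^^^^^^^^^^^^^^^^^^^^^^^^^^^^^^^^^^^^^^^^^^^^^^^^^^^^^^^^^^^^^^^^^^^^^^
cv2.error: OpenCV(4.12.0) /io/opencv/modules/imgcodecs/src/loadsave.cpp:1058: error: (-215:Assertion failed) image.channels() == 1 || image.channels() == 3 || image.channels() == 4 in function 'imwrite_'
```

```bash
python3 -c "
import cv2
a=cv2.imread('pics/s4.png')[160:320,130:330]; b=cv2.imread('pics/d4.png')[150:310,320:520]
cv2.imwrite('pics/c7.png',cv2.resize(cv2.hconcat([a,b]),None,fx=2,fy=2,interpolation=cv2.INTER_CUBIC))"
```

```text
(no output)
```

View pics/c7.png

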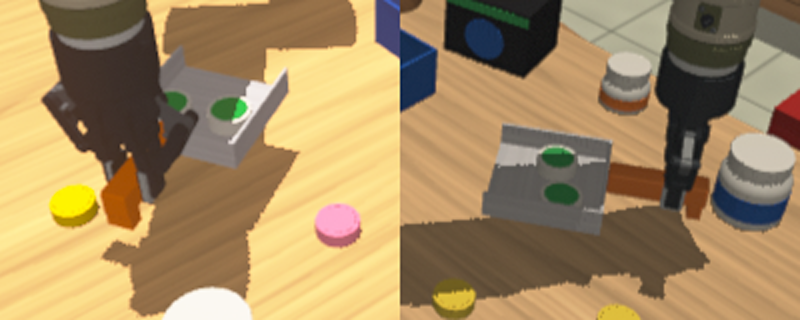

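Call:
{"method": "jog_arm", "body": {
  "series": [
    [1,0.005,0.002,-0.005,1],
    [1,0.014,0.006,-0.01,3],
    [1,0.028,0.011,-0.016,5],
    [1,0.046,0.018,-0.022,8],
    [1,0.065,0.026,-0.028,11],
    [1,0.085,0.034,-0.034,14],
    [1,0.105,0.042,-0.04,17],
    [1,0.125,0.05,-0.046,20],
    [1,0.14,0.056,-0.05,22],
    [1,0.15,0.06,-0.05,23]
  ]
}}

```text
t: 6.0
tool_pos: [0.6211, -0.1585, 0.1678]
eef_rot: [0.642, 0.766, -0.0, -0.001]
ft_force: [0.1, -0.8, -4.2]
grip_width: 0.0227
```

```bash
python3 -c "
from h import *
togo(.595,-.02,.168,90)"
```

```text
t 6.0 pos [ 0.6211 -0.1585  0.1678] yaw 100.06 tilt 0.12 shift [ 0.1409 -0.0015 -0.    ] turn 10.06 w 0.02271512563921513 F [ 0.14 -0.84 -4.23]
```

Call:
{"method": "jog_arm", "body": {
  "series": [
    [1,0.006,0,0,1],
    [1,0.016,0,0,2],
    [1,0.03,0,0,4],
    [1,0.048,0,0,6],
    [1,0.066,0,0,8],
    [1,0.084,0,0,10],
    [1,0.102,0,0,10],
    [1,0.12,-0.001,0,10],
    [1,0.134,-0.001,0,10],
    [1,0.14,-0.001,0,10]
  ]
}}

```text
t: 6.83
tool_pos: [0.5945, -0.0187, 0.1677]
eef_rot: [0.706, 0.708, -0.001, -0.002]
ft_force: [-0.6, 0.2, -4.1]
grip_width: 0.0225
```

```bash
python3 -c "
from h import *
togo(.595,-.02,.168,90)
for n in('scene','side','wrist'): snap(n,n[:2]+'5')
import cv2
a=cv2.imread('pics/sc5.png')[60:260,230:430]; b=cv2.imread('pics/si5.png')[80:280,200:400]
cv2.imwrite('pics/c8.png',cv2.resize(cv2.hconcat([a,b]),None,fx=2,fy=2,interpolation=cv2.INTER_CUBIC))"
```

```text
t 6.83 pos [ 0.5945 -0.0187  0.1677] yaw 90.14 tilt 0.22 shift [-0.0013  0.0005 -0.0003] turn 0.14 w 0.02254263333517135 F [-0.63  0.2  -4.06]
```

View pics/c8.png

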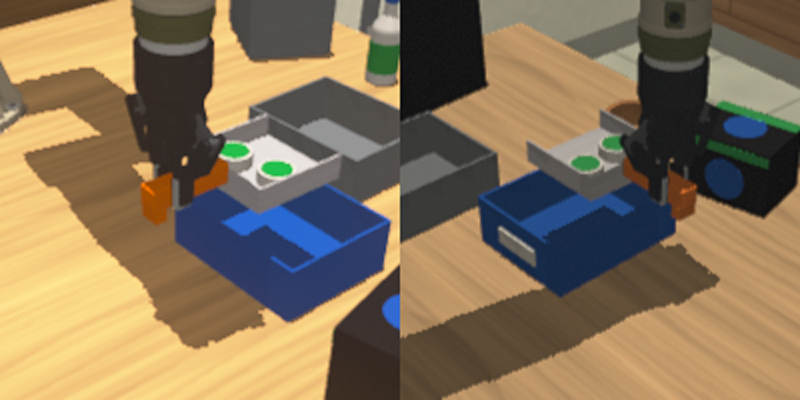

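View pics/wr5.png

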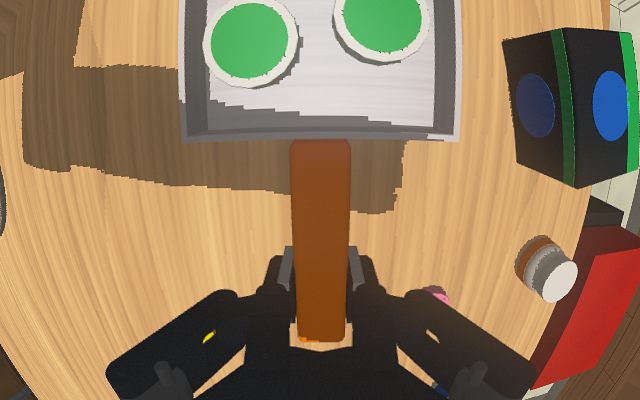

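Call:
{"method": "jog_arm", "body": {
  "series": [
    [1,0,0,0,0],
    [1,0,0,0,0],
    [1,0,0,0,0]
  ],
  "force": 20
}}

```text
t: 7.23
tool_pos: [0.5958, -0.0216, 0.1678]
eef_rot: [0.707, 0.707, -0.001, -0.001]
ft_force: [0.3, -0.9, -3.8]
grip_width: 0.0229
```

```bash
cat >> h.py <<'E'
def two(k):
    for n in('scene','side'): snap(n,n[:2]+k)
    a=cv2.imread('pics/sc%s.png'%k)[60:260,230:430]; b=cv2.imread('pics/si%s.png'%k)[80:280,200:400]
    cv2.imwrite('pics/b%s.png'%k,cv2.resize(cv2.hconcat([a,b]),None,fx=2,fy=2,interpolation=cv2.INTER_CUBIC))
E
python3 -c "
from h import *
togo(.595,-.02,.168,90)
two('6')"
```

```text
t 7.23 pos [ 0.5958 -0.0216  0.1678] yaw 90.02 tilt 0.12 shift [ 0.0016 -0.0008 -0.0002] turn 0.02 w 0.022925497597605416 F [ 0.34 -0.89 -3.85]
```

View pics/b6.png

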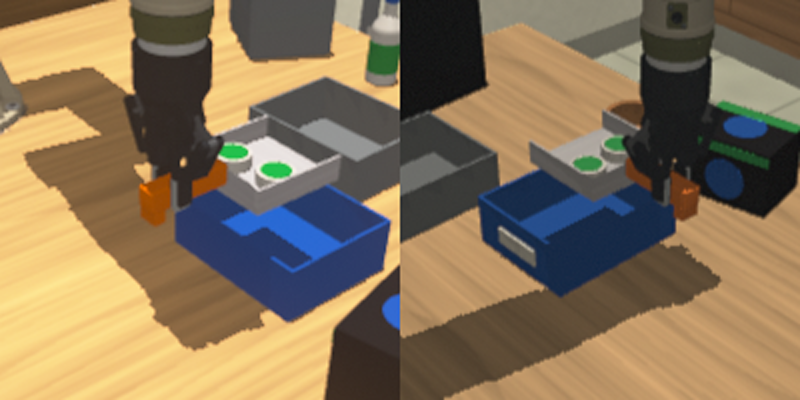

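Call:
{"method": "jog_arm", "body": {
  "series": [
    [0.55,0,0,0,0],
    [0.52,0,0,0,0],
    [0.5,0,0,0,0]
  ],
  "force": 20
}}

```text
t: 7.58
tool_pos: [0.5958, -0.0216, 0.1678]
eef_rot: [0.707, 0.707, -0.001, -0.001]
ft_force: [-0.5, -0.3, -3.7]
grip_width: 0.0228
```

```bash
python3 -c "
from h import *
togo(.595,-.02,.168,90);print(arm.sense()['moment'])
two('7')"
```

```text
t 7.58 pos [ 0.5958 -0.0216  0.1678] yaw 90.02 tilt 0.12 shift [ 0.0016 -0.0008 -0.0001] turn 0.02 w 0.02283931833741907 F [-0.54 -0.29 -3.68]
[-0.23616597 -0.05838521  0.02693226]
```

View pics/b7.png

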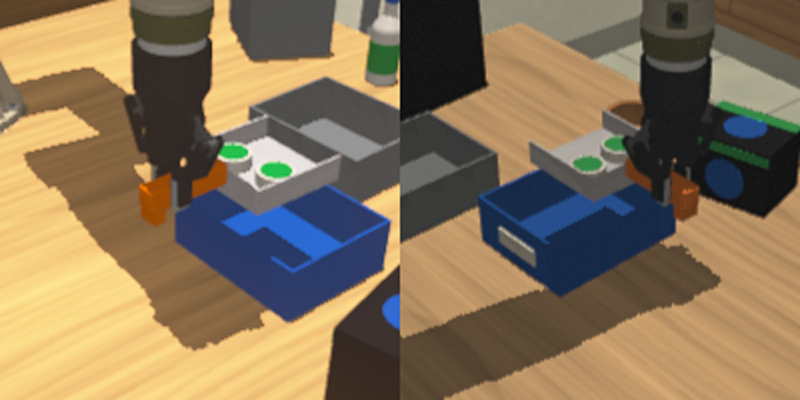

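Call:
{"method": "jog_arm", "body": {
  "series": [
    [0.48,0,0,0,0],
    [0.475,0,0,0,0],
    [0.47,0,0,0,0]
  ],
  "force": 20
}}

```text
t: 7.93
tool_pos: [0.5957, -0.0214, 0.1679]
eef_rot: [0.707, 0.707, -0.001, -0.001]
ft_force: [1.4, -0.1, -4.0]
grip_width: 0.023
```

```bash
python3 -c "
from h import *
togo(.595,-.02,.168,90);print(arm.sense()['moment'])
two('8')"
```

```text
t 7.93 pos [ 0.5957 -0.0214  0.1679] yaw 90.03 tilt 0.12 shift [ 0.0014 -0.0007 -0.0001] turn 0.03 w 0.022960465293900032 F [ 1.37 -0.08 -4.03]
[-0.23209726 -0.07080041 -0.01956833]
```

View pics/b8.png

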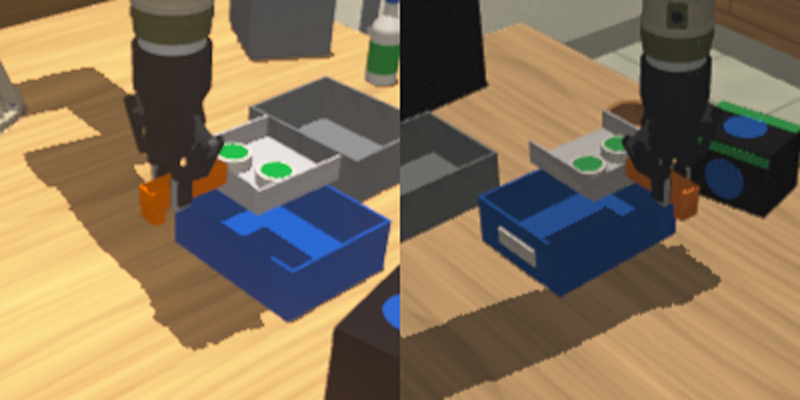

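Call:
{"method": "jog_arm", "body": {
  "series": [
    [0.465,0,0,0,0],
    [0.46,0,0,0,0]
  ],
  "force": 20
}}

```text
t: 8.2
tool_pos: [0.5957, -0.0214, 0.1679]
eef_rot: [0.707, 0.707, -0.001, -0.001]
ft_force: [-0.1, -0.9, -3.3]
grip_width: 0.0231
```

```bash
python3 -c "
from h import *
togo(.595,-.02,.168,90);print(arm.sense()['moment'])
two('9')"
```

```text
t 8.2 pos [ 0.5957 -0.0214  0.1679] yaw 90.04 tilt 0.12 shift [ 0.0014 -0.0007 -0.0001] turn 0.04 w 0.02310773907538713 F [-0.08 -0.95 -3.28]
[-0.20981567 -0.02161786 -0.03723665]
```

View pics/b9.png

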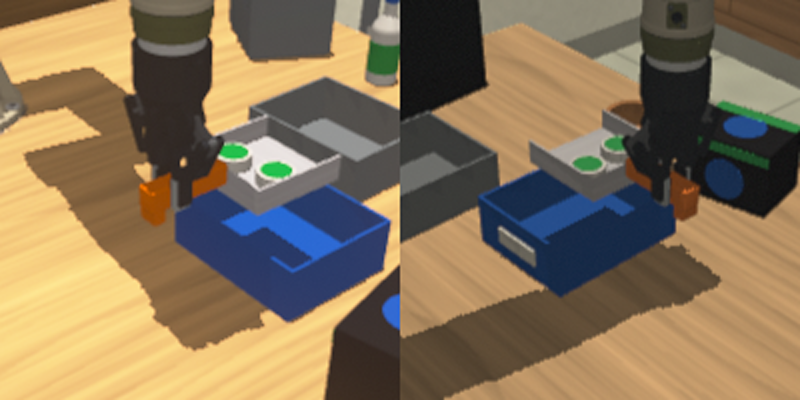

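Call:
{"method": "jog_arm", "body": {
  "series": [
    [0.455,0,0,0,0],
    [0.45,0,0,0,0]
  ],
  "force": 20
}}

```text
t: 8.47
tool_pos: [0.5957, -0.0214, 0.1679]
eef_rot: [0.707, 0.707, -0.001, -0.001]
ft_force: [-0.1, -0.2, -3.1]
grip_width: 0.024
```

```bash
python3 -c "
from h import *
togo(.595,-.02,.168,90);print(arm.sense()['moment'])
two('10')"
```

```text
t 8.47 pos [ 0.5957 -0.0214  0.1679] yaw 90.03 tilt 0.12 shift [ 0.0014 -0.0007 -0.0001] turn 0.03 w 0.023972393122498603 F [-0.05 -0.21 -3.11]
[-0.2027087  -0.01864736  0.02528734]
```

View pics/b10.png

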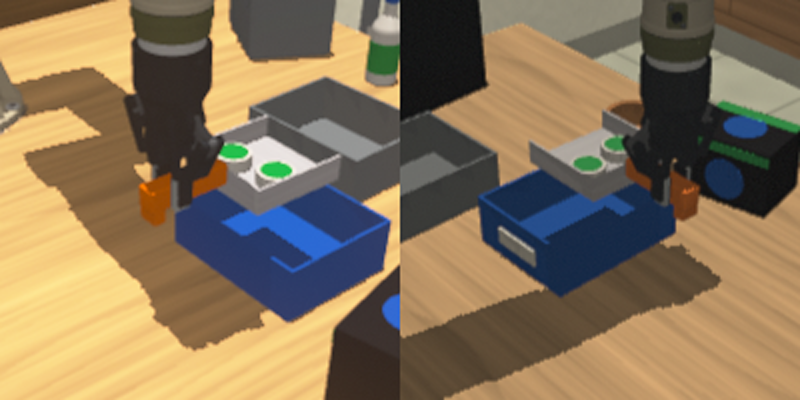

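Call:
{"method": "jog_arm", "body": {
  "series": [
    [0.445,0,0,0,0],
    [0.44,0,0,0,0]
  ],
  "force": 20
}}

```text
t: 8.73
tool_pos: [0.5959, -0.0213, 0.168]
eef_rot: [0.707, 0.707, -0.0, -0.001]
ft_force: [-0.1, -0.2, -2.9]
grip_width: 0.0241
```

```bash
python3 -c "
from h import *
togo(.595,-.02,.168,90);print(arm.sense()['moment'])
two('11')"
```

```text
t 8.73 pos [ 0.5959 -0.0213  0.168 ] yaw 90.04 tilt 0.1 shift [ 0.0013 -0.0009  0.    ] turn 0.04 w 0.02410368128961797 F [-0.11 -0.22 -2.91]
[ 0.080978    0.00876194 -0.02029065]
```

View pics/b11.png

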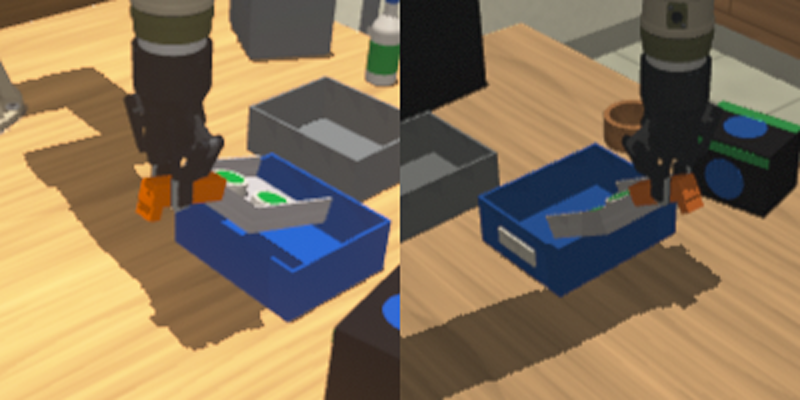

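Call:
{"method": "jog_arm", "body": {
  "series": [
    [0.44,0,0,0,0],
    [0.45,0,0,0,0],
    [0.5,0,0,0,0],
    [0.6,0,0,0,0]
  ],
  "force": 20
}}

```text
t: 9.17
tool_pos: [0.5959, -0.021, 0.1681]
eef_rot: [0.707, 0.707, -0.0, -0.001]
ft_force: [-0.1, 0.4, -1.5]
grip_width: 0.0236
```

```bash
python3 -c "
from h import *
togo(.595,-.02,.168,90);print(arm.sense()['moment'])
two('12')"
```

```text
t 9.17 pos [ 0.5959 -0.021   0.1681] yaw 90.05 tilt 0.11 shift [ 0.001  -0.0009  0.0001] turn 0.05 w 0.023622187905786306 F [-0.15  0.44 -1.49]
[ 0.11966696 -0.01791462  0.03258612]
```

View pics/b12.png

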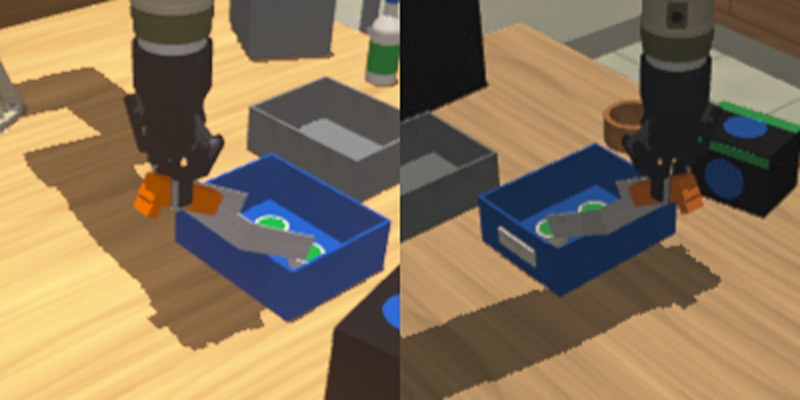

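Call:
{"method": "jog_arm", "body": {
  "series": [
    [1,0,0,0,0],
    [1,0,0,0,0],
    [1,0,0,0,0],
    [1,0,0,-0.006,0],
    [1,0,0,-0.018,0],
    [1,0,0,-0.034,0],
    [1,0,0,-0.05,0],
    [1,0,0,-0.064,0],
    [1,0,0,-0.07,0],
    [1,0,0,-0.07,0]
  ],
  "force": 60
}}

```text
t: 10.1
tool_pos: [0.5969, -0.0215, 0.2401]
eef_rot: [0.707, 0.707, 0.001, 0.001]
ft_force: [0.2, -0.6, -3.0]
grip_width: 0.0233
```

```bash
python3 -c "
from h import *
togo(.595,-.02,.168,90);print(arm.sense()['moment'])
two('13')"
```

```text
t 10.1 pos [ 0.5969 -0.0215  0.2401] yaw 90.04 tilt 0.1 shift [ 0.0015 -0.0021  0.0721] turn 0.04 w 0.023252330791288994 F [ 0.2  -0.59 -2.95]
[-0.13467053 -0.07501052  0.02047488]
```

View pics/b13.png

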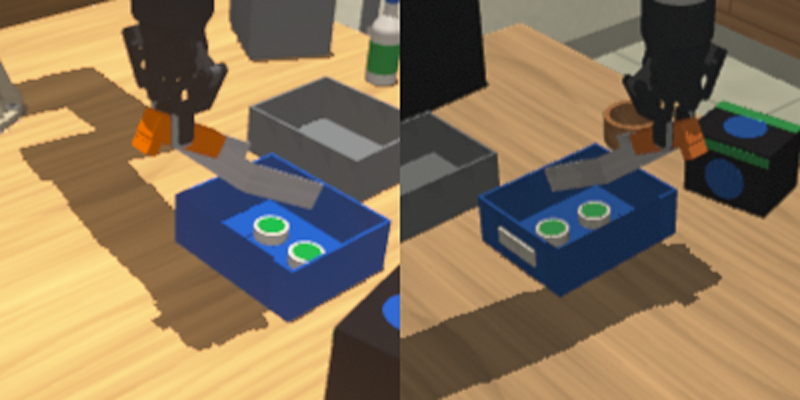

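Call:
{"method": "jog_arm", "body": {
  "series": [
    [1,-0.01,0,-0.01,0],
    [1,-0.03,0,-0.02,0],
    [1,-0.06,0,-0.02,0],
    [1,-0.09,0.005,-0.02,-4],
    [1,-0.12,0.01,-0.02,-9],
    [1,-0.15,0.018,-0.02,-14],
    [1,-0.18,0.026,-0.02,-19],
    [1,-0.21,0.034,-0.02,-24],
    [1,-0.235,0.042,-0.02,-28],
    [1,-0.25,0.046,-0.02,-32]
  ]
}}

```text
t: 11.03
tool_pos: [0.6419, -0.2753, 0.2562]
eef_rot: [0.484, 0.875, -0.001, -0.001]
ft_force: [-0.3, 0.2, -3.9]
grip_width: 0.023
```

```bash
python3 -c "
from h import *
togo(.6534,-.319,.16,123.1);print(arm.sense()['moment'])"
```

```text
t 11.03 pos [ 0.6419 -0.2753  0.2562] yaw 122.09 tilt 0.18 shift [-0.0433 -0.0132  0.0961] turn -1.01 w 0.022950304785257104 F [-0.32  0.22 -3.87]
[-0.08553677 -0.01033825 -0.00240017]
```

Call:
{"method": "jog_arm", "body": {
  "series": [
    [1,-0.015,-0.005,0.02,-1],
    [1,-0.03,-0.01,0.045,-1],
    [1,-0.043,-0.013,0.07,-1],
    [1,-0.043,-0.013,0.09,-1],
    [1,-0.043,-0.013,0.096,-1],
    [1,-0.043,-0.013,0.096,-1]
  ]
}}

```text
t: 11.53
tool_pos: [0.6515, -0.3183, 0.1567]
eef_rot: [0.477, 0.879, -0.0, -0.005]
ft_force: [0.4, -0.2, -2.7]
grip_width: 0.0229
```

```bash
python3 -c "
from h import *
togo(.6534,-.319,.036,123.1);print(arm.sense()['moment'])
for n in('scene','side'): snap(n,n[:2]+'14')
a=cv2.imread('pics/sc14.png')[120:320,110:330]; b=cv2.imread('pics/si14.png')[120:320,310:530]
cv2.imwrite('pics/b14.png',cv2.resize(cv2.hconcat([a,b]),None,fx=1.8,fy=1.8,interpolation=cv2.INTER_CUBIC))"
```

```text
t 11.53 pos [ 0.6515 -0.3183  0.1567] yaw 123.05 tilt 0.54 shift [-0.0026  0.0019  0.1207] turn -0.05 w 0.022871869705224066 F [ 0.37 -0.24 -2.67]
[-0.10980954 -0.07039589  0.02183013]
```

View pics/b14.png

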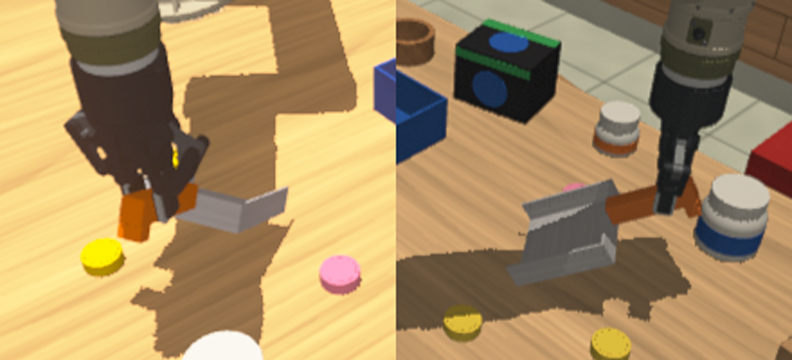

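Call:
{"method": "jog_arm", "body": {
  "series": [
    [0.5,-0.003,0.002,0.01,0],
    [0.48,-0.003,0.002,0.02,0],
    [0.46,-0.003,0.002,0.03,0],
    [0.46,-0.003,0.002,0.04,0],
    [0.46,-0.003,0.002,0.05,0],
    [0.46,-0.003,0.002,0.06,0],
    [0.46,-0.003,0.002,0.07,0],
    [0.46,-0.003,0.002,0.08,0],
    [0.46,-0.003,0.002,0.087,0],
    [0.46,-0.003,0.002,0.09,0]
  ],
  "force": 20
}}

```text
t: 12.47
tool_pos: [0.6554, -0.3193, 0.0686]
eef_rot: [0.476, 0.879, -0.0, -0.003]
ft_force: [1.0, -0.9, 1.7]
grip_width: 0.0234
```

```bash
python3 -c "
from h import *
togo(.6534,-.319,.036,123.1);print(arm.sense()['moment'])
for n in('scene','side'): snap(n,n[:2]+'15')
a=cv2.imread('pics/sc15.png')[120:320,110:330]; b=cv2.imread('pics/si15.png')[120:320,310:530]
cv2.imwrite('pics/b15.png',cv2.resize(cv2.hconcat([a,b]),None,fx=1.8,fy=1.8,interpolation=cv2.INTER_CUBIC))"
```

```text
t 12.47 pos [ 0.6554 -0.3193  0.0686] yaw 123.1 tilt 0.34 shift [ 0.0012 -0.0014  0.0326] turn -0.0 w 0.02343543968448594 F [ 1.03 -0.93  1.65]
[ 0.24374488  0.06917832 -0.00149153]
```

View pics/b15.png

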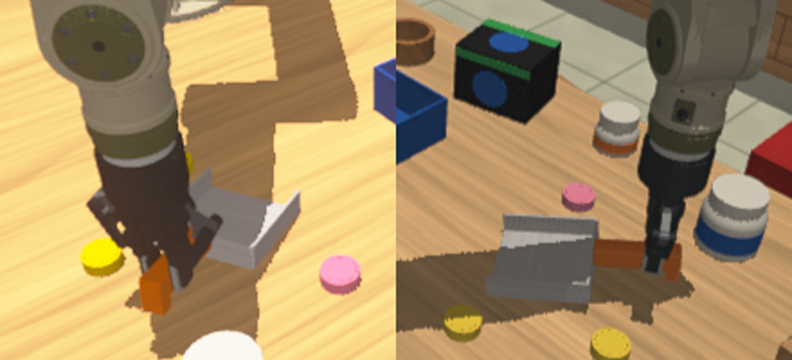

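Rotating back level as planned. Down the rest, then release.

Call:
{"method": "jog_arm", "body": {
  "series": [
    [0.46,0,0,0.008,0],
    [0.46,0,0,0.016,0],
    [0.46,0,0,0.023,0],
    [0.46,0,0,0.028,0],
    [0.46,0,0,0.03,0],
    [0.46,0,0,0.03,0]
  ]
}}

```text
t: 13.07
tool_pos: [0.655, -0.3188, 0.0395]
eef_rot: [0.476, 0.879, -0.0, -0.003]
ft_force: [-0.4, -0.0, 3.4]
grip_width: 0.0231
```

```bash
python3 -c "
from h import *
togo(.6534,-.319,.036,123.1);print(arm.sense()['moment'])
for n in('scene','side'): snap(n,n[:2]+'16')
a=cv2.imread('pics/sc16.png')[120:320,110:330]; b=cv2.imread('pics/si16.png')[120:320,310:530]
cv2.imwrite('pics/b16.png',cv2.resize(cv2.hconcat([a,b]),None,fx=1.8,fy=1.8,interpolation=cv2.INTER_CUBIC))"
```

```text
t 13.07 pos [ 0.655  -0.3188  0.0395] yaw 123.11 tilt 0.38 shift [ 0.0007 -0.0014  0.0035] turn 0.01 w 0.02309912805473737 F [-0.41 -0.01  3.38]
[0.36927542 0.22194988 0.01004761]
```

View pics/b16.png

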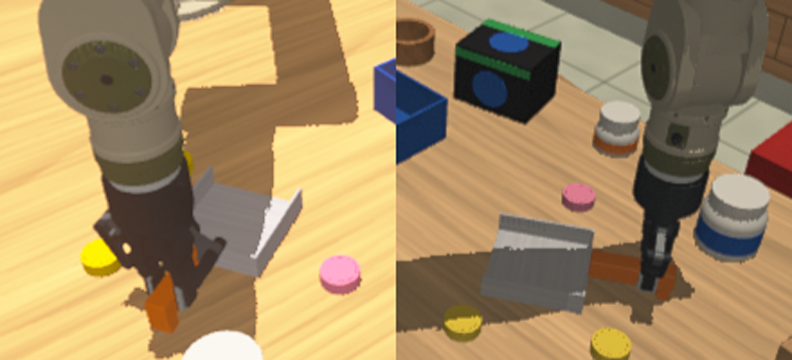

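Nearly flat (a few mm off); open gently so it settles, to about 50 mm only, and withdraw upward.

Call:
{"method": "jog_arm", "body": {
  "series": [
    [0.43,0,0,0,0],
    [0.4,0,0,0,0],
    [0.3,0,0,0,0],
    [0.1,0,0,0,0],
    [-0.1,0,0,0,0],
    [-0.2,0,0,0,0],
    [-0.2,0,0,0,0],
    [-0.2,0,0,-0.01,0],
    [-0.2,0,0,-0.03,0],
    [-0.2,0,0,-0.06,0]
  ]
}}

```text
t: 14.0
tool_pos: [0.6536, -0.3179, 0.0974]
eef_rot: [0.476, 0.879, -0.0, -0.006]
ft_force: [0.9, -0.1, -0.5]
grip_width: 0.0511
```

Call:
{"method": "jog_arm", "body": {
  "series": [
    [-0.2,0,0,-0.03,0],
    [-0.2,0,0,-0.06,0],
    [-0.2,0,0,-0.09,0],
    [-0.2,0,0,-0.12,0],
    [-0.2,0,0,-0.14,0],
    [-0.2,0,0,-0.15,0],
    [-0.2,0,0,-0.15,0],
    [-0.2,0,0,-0.15,0]
  ]
}}

```text
t: 14.67
tool_pos: [0.6555, -0.319, 0.2486]
eef_rot: [0.476, 0.879, -0.0, -0.005]
ft_force: [0.0, -0.6, -0.4]
grip_width: 0.0516
```

```bash
python3 -c "
from h import *
togo(.6534,-.319,.036,123.1)
for n in('scene','side'): snap(n,n[:2]+'17')
a=cv2.imread('pics/sc17.png')[80:330,130:450]; b=cv2.imread('pics/si17.png')[110:360,220:540]
cv2.imwrite('pics/b17.png',cv2.resize(cv2.hconcat([a,b]),None,fx=1.25,fy=1.25,interpolation=cv2.INTER_CUBIC))"
```

```text
t 14.67 pos [ 0.6555 -0.319   0.2486] yaw 123.1 tilt 0.6 shift [-0.0008 -0.0007  0.2126] turn 0.0 w 0.05159382553844958 F [ 0.   -0.59 -0.39]
```

View pics/b17.png

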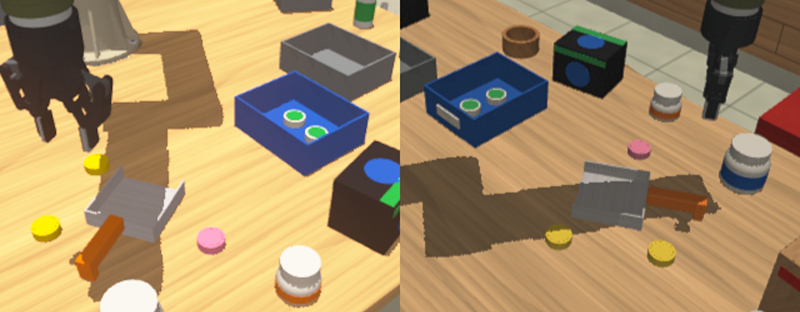

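```bash
python3 - <<'E'
import cv2
a=cv2.imread('pics/sc17.png');b=cv2.imread('pics/si17.png')
x=cv2.resize(a[205:315,180:290],None,fx=3.6,fy=3.6,interpolation=cv2.INTER_CUBIC)
y=cv2.resize(b[225:335,350:460+20][:, :110],None,fx=3.6,fy=3.6,interpolation=cv2.INTER_CUBIC)
cv2.imwrite('pics/c17.png',cv2.hconcat([x,y]))
E
python3 -c "
from h import *
for n,a,b in [('lid1',(130+294/1.25,80+117/1.25),(220+95.5/1.25,110+95/1.25)),('lid2',(130+317/1.25,80+132/1.25),(220+71/1.25,110+104/1.25))]:
  print(tri(a,b).round(3),onz('scene',a,.02).round(3)); b2=b
print(tri((130+294/1.25,80+117/1.25),(220+71/1.25,110+104/1.25)).round(3),tri((130+317/1.25,80+132/1.25),(220+95.5/1.25,110+95/1.25)).round(3))"
```

```text
[0.599 0.121 0.05 ] [0.567 0.154]
[ 0.595  0.198 -0.015] [0.631 0.155]
[0.565 0.158 0.02 ] [0.629 0.157 0.018]
```

View pics/c17.png

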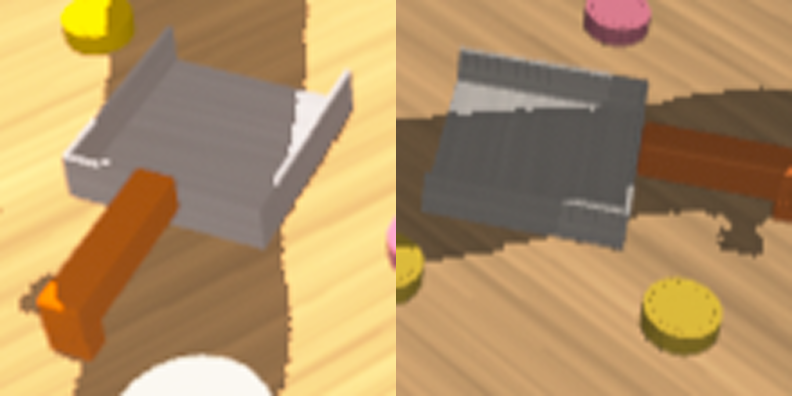

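```bash
python3 -c "
from h import *
f=lambda p:(180+p[0]/3.6,205+p[1]/3.6); g=lambda p:(350+(p[0]-396)/3.6,225+p[1]/3.6)
for n,a,b in [('BL',(65,157),(631,213)),('BR',(266,205),(646,80)),('FL',(170,30),(428,173)),('FR',(350,72),(460,52))]: print(n,tri(f(a),g(b)).round(4))"
```

```text
BL [ 0.5714 -0.2935  0.0297]
BR [ 0.6692 -0.2261  0.0299]
FL [ 0.5076 -0.1942  0.029 ]
FR [ 0.6036 -0.1292  0.027 ]
```

Flat, with all corners 27–30 mm high against the 30 mm expected. Both lids are inside the blue bin and the gripper is clear, so I'm handing in.

```bash
python3 -c "
from h import *
print(order.finish_job())
for n in('scene',): pass"
```

```text
the job is handed in; nothing more can be done
None
```

Both lids are in the blue bin, and the empty scoop is flat on the table and released. I handed the job in at about 14.8 s of the 64 s allowed.

- **How it was done:** I gripped the handle 30 mm behind the grip point and carried the scoop level to the blue bin. There I eased the fingers open in small steps until the scoop swung nose-down in the grip. It tilted about 35° by geometry, resting on the bin rim, and both lids slid out. I then lifted it away, lowered it front edge first onto its old spot so it turned back level, opened the fingers and withdrew upward.
- **Lids:** the last images put them at (0.565, 0.158) and (0.629, 0.157), with their tops about 0.02 m high. That is well inside the bin, which spans x 0.495–0.694 and y 0.062–0.222. The fingers did not come near them.
- **Scoop:** the tops of the tray corners measure 27–30 mm against a nominal 30 mm, so it is flat. The gripper is about 0.2 m above it and the wrist force reads close to zero.
- **Disagreements:** the handle measures about 98 mm from the tray to its rear end. That does not fit a grip point that is both mid-bar and 35 mm behind the tray. I went by the stated distance from the tray, and it had no effect on the result. The tilt angle was judged from the pictures and the geometry, not measured separately.

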